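# Pack up the eye-test desk

## Task

Pack up the eye-test desk: stack all the lens trays on the steel base, each turned so that its notches drop over the keys below and it sits fully home, and when all the trays are on, put the cover with the black grip on top in the same way. Stand all the spectacle cartons upright in one neat row along the middle of the low wooden shelf, squared up to it, side by side with no more than a finger's width (about 15 mm) between neighbours and none overhanging its ends. Leave the other things on the desk where they are.

Things in the scene. Friction and masses are not known exactly. Their poses are not given: they have to be found in the camera images.
- tray1: grey trial-lens tray, up to three alike (absent: None): 120 mm long (x), 56 mm wide (y), rim 32 mm above its origin, the centre of the underside (stacks at 32 mm pitch); a sunken row of lenses; 0.2 kg; grasp across the plain sides, y. Two keys on the rim like the base's, wide one at +x; two notches under its ends, open endways, 10 deep, 16.5 long: 30 wide at +x, 16 wide at -x. Other way round it stays 8 mm high
- tray2: grey trial-lens tray, up to three alike (absent: None): 120 mm long (x), 56 mm wide (y), rim 32 mm above its origin, the centre of the underside (stacks at 32 mm pitch); a sunken row of lenses; 0.2 kg; grasp across the plain sides, y. Two keys on the rim like the base's, wide one at +x; two notches under its ends, open endways, 10 deep, 16.5 long: 30 wide at +x, 16 wide at -x. Other way round it stays 8 mm high
- tray3: grey trial-lens tray, up to three alike (absent: None): 120 mm long (x), 56 mm wide (y), rim 32 mm above its origin, the centre of the underside (stacks at 32 mm pitch); a sunken row of lenses; 0.2 kg; grasp across the plain sides, y. Two keys on the rim like the base's, wide one at +x; two notches under its ends, open endways, 10 deep, 16.5 long: 30 wide at +x, 16 wide at -x. Other way round it stays 8 mm high
- cover: cover of the tray stack: grey plate 120 mm (x) by 56 mm (y), 20 mm high, same two notches underneath as a tray (wide one at +x), no keys; on it a black grip block 70 mm along x, 20 mm wide (y), from 20 to 52 mm above the origin, to be pinched across y. Origin: centre of the underside. 0.2 kg
- dock: fixed base of the tray stack: dark steel block 126 mm (x) by 60 mm (y), top 24 mm above its origin (centre of the underside, on the desk). On top near its ends two keys 12 mm long in x, 8 mm high, upper half slightly smaller: a wide one (26 mm in y) centred at x = +52 mm, a narrow one (12 mm) at x = -52 mm. Trays' notches pass over them with about 2 mm of play
- ledge: low wooden shelf, fixed: board 130 mm deep (x) and 230 mm long (y), its top 30 mm above its origin (centre of the underside, on the desk)
- carton1: spectacle carton, one of up to three alike (absent ones read None): plain pale box with a grey band, 50 mm (x) by 62 mm (y) by 70 mm high, standing upright. Origin: centre of the underside. Front and back alike. About 0.13 kg; grasp across the 50 mm depth (two cartons then stand close side by side along y)
- carton2: spectacle carton, one of up to three alike (absent ones read None): plain pale box with a grey band, 50 mm (x) by 62 mm (y) by 70 mm high, standing upright. Origin: centre of the underside. Front and back alike. About 0.13 kg; grasp across the 50 mm depth (two cartons then stand close side by side along y)
- carton3: spectacle carton, one of up to three alike (absent ones read None): plain pale box with a grey band, 50 mm (x) by 62 mm (y) by 70 mm high, standing upright. Origin: centre of the underside. Front and back alike. About 0.13 kg; grasp across the 50 mm depth (two cartons then stand close side by side along y)
- phone: bystander: phone 145 x 70 x 9 mm lying flat, origin under its centre
- occluder: bystander: flat black eye occluder, 200 mm long, 10 mm high, origin near its middle
Not all that is in view belongs to the job. What is shaped like the dock but orange or red is not meant. What is shaped like the tray2 but turquoise is not meant.

How it is judged:
On the way, in this order (a step that is already met when the one before it is completed fails the run):
1. every tray is seated on the stack, keys in notches (horizontal distance between each of tray1, tray2, tray3 and dock below 0.012 m and (z of tray1 in the frame of dock between 0.021 and 0.027 m or z of tray1 in the frame of dock between 0.053 and 0.059 m or z of tray1 in the frame of dock between 0.085 and 0.091 m) and angle between each of tray1, tray2, tray3's own z axis and vertical below 0.05 rad and angle between the x axis of each of tray1, tray2, tray3 and the x axis of dock, either way round below 0.1 rad and (z of tray2 in the frame of dock between 0.021 and 0.027 m or z of tray2 in the frame of dock between 0.053 and 0.059 m or z of tray2 in the frame of dock between 0.085 and 0.091 m) and (z of tray3 in the frame of dock between 0.021 and 0.027 m or z of tray3 in the frame of dock between 0.053 and 0.059 m or z of tray3 in the frame of dock between 0.085 and 0.091 m)), for 0.3 s.
2. the cover is seated on top of all the trays (horizontal distance between cover and dock below 0.012 m and (z of cover in the frame of dock between 0.085 and 0.091 m or z of cover in the frame of dock between 0.117 and 0.123 m) and angle between cover's own z axis and vertical below 0.05 rad and angle between the x axis of cover and the x axis of dock, either way round below 0.1 rad and z of cover in the frame of tray1 above 0.025 m and z of cover in the frame of tray2 above 0.025 m and z of cover in the frame of tray3 above 0.025 m), for 0.3 s.
At the end, for the whole second after the job is handed in: Trays and, topmost, the cover stacked on the base, keyed home (height within 3 mm, within 12 mm of its centre). Cartons upright on the shelf: within 16 mm of its centre line, square within 8 degrees, wholly on it lengthwise, gaps under 18 mm. All at rest (all of step 1 and all of step 2 and x of carton1 in the frame of ledge between -0.016 and 0.016 m and y of carton1 in the frame of ledge between -0.088 and 0.088 m and z of carton1 in the frame of ledge between 0.026 and 0.034 m and angle between each of carton1, carton2, carton3's own z axis and vertical below 0.06 rad and angle between the x axis of each of carton1, carton2, carton3 and the x axis of ledge, either way round below 0.14 rad and (horizontal distance between carton1 and carton2 below 0.08 m or horizontal distance between carton1 and carton3 below 0.08 m) and x of carton2 in the frame of ledge between -0.016 and 0.016 m and y of carton2 in the frame of ledge between -0.088 and 0.088 m and z of carton2 in the frame of ledge between 0.026 and 0.034 m and (horizontal distance between carton2 and carton1 below 0.08 m or horizontal distance between carton2 and carton3 below 0.08 m) and x of carton3 in the frame of ledge between -0.016 and 0.016 m and y of carton3 in the frame of ledge between -0.088 and 0.088 m and z of carton3 in the frame of ledge between 0.026 and 0.034 m and (horizontal distance between carton3 and carton1 below 0.08 m or horizontal distance between carton3 and carton2 below 0.08 m) and linear speed of each of tray1, tray2, tray3, carton1, carton2, carton3, cover below 0.02 m/s); the robot touches nothing.
It fails at once if the phone is pushed more than 40 mm or tipped over (distance of phone from where it was at the start of the episode above 0.04 m or angle between phone's own z axis and vertical above 0.6 rad).
It fails at once if the occluder is pushed more than 40 mm or tipped over (distance of occluder from where it was at the start of the episode above 0.04 m or angle between occluder's own z axis and vertical above 0.6 rad).
Of tray1, tray2, tray3 only 2 to 3 are there at a start; the rules pass over those that are not, and their reading is None.
Of carton1, carton2, carton3 only 2 to 3 are there at a start; the rules pass over those that are not, and their reading is None.
At some moment in a run one of carton1, carton2, carton3 may be knocked a few centimetres aside while the robot is not near it.
Once in a run the grip may slacken for a moment while it holds something.
It also fails if it takes over 210 s, if anything falls off the work surface, if the arm or the gripper's body presses on something with over 40 N, if the wrist force passes 120 N, or if a joint passes its speed limit or range.

## Robot

A 6-joint arm with a two-finger parallel gripper is mounted at the origin on the work surface. World frame = base frame: x ahead of the robot, y to its left, z up, the work surface at z = 0. Lengths are in m, angles in rad, forces in N, time in s.
With the tool pointing down it reaches from about 0.35 to 0.975 m from the base axis. Payload 7.1 kg.
Tool frame: the origin (TCP) lies midway between the tips of the shut fingers; the grasp point (between the pads) lies 19 mm behind it (env.grip_depth is the distance from the TCP to the grasp point, in m); z points along the fingers, y is the line along which they close (so a half turn about z gives the same grasp; the last joint's range is limited). The gripper opens to 88 mm and grips with 3 to 60 N. Pads are 20 mm wide; open, the fingers measure 115 mm over their backs; the gripper's body (75 mm by 178 mm) begins 61 mm behind the grasp point.
Start: joints at [-1.234, 0.423, 1.63, -0, 1.089, -0.019], TCP at [0.218, -0.586, 0.223] pointing down, gripper open.
Joint ranges: [-3, 3], [-0.9, 2.11], [0.09, 2.58], [-1.31, 4.45], [0.11, 2.69], [-2.54, 2.54]. Speed limits (rad/s): [2.39, 2.39, 3.01, 3.14, 3.14, 3.14].

## Interface

Orientations are given as a 3x3 rotation matrix whose columns are the frame's x, y, z axes.
In Python, from bench import env, effector, readout, viewer, models gives the robot as it stands. The module is installed in compiled form; this text tells all that it offers. Calls block until the motion is done:
- env.move_ptp(position, orientation): joint-space move of the TCP to a pose.
- env.move_straight(position, attitude=None, feed=0.15): straight line of the TCP; attitude=None keeps the orientation; feed is the mean speed in m/s.
- env.move_j(angles): joint-space move.
- effector.grip(opening, force=None): finger opening in m; force is the grip in N (None keeps the last); returns when the fingers have stopped.
- env.sleep(seconds).
- env.solve_ik(position, orientation): joint angles nearest the present ones, or None.
- readout.get_obs(): the state.
- viewer.camera(name): name is "scene" or "top"; returns (picture, depth): 480x640x3 uint8, blue, green, red; 480x640 float32, m along the optical axis (not along the pixel's ray), 0 where there is no reading.
- viewer.calibration(name): a dict with "intrinsics" (3x3 intrinsics, pixels), "R" (3x3) and "t" (3): a world point X has camera coordinates R X + t. Camera axes: x right, y down, z forward; pixel columns grow to the right and rows downward; lengths in m; the calibration is good to about 2 mm. A picture is of the moment at which its call begins. calibration takes no time and is no camera call.
A pose or a line that the arm cannot do raises env.MotionError and nothing moves.
- env.close_job(): hands the job in, once; it reports no verdict.
Trained networks look in the newest picture that a camera, given by its name, has taken for a name from the list of things; names that differ only in an ending like _2 or _b are one class to them, and where a whole thing is asked for, a point or a joint stands for the part that bears it (a point fixed in the world has none). Each returns a list of dicts, best first, with "conf" (0 to 1); they miss things now and then, are a little off and sometimes report something else, mostly with a low value. They report only what shows in the picture. A call takes as long as a camera call. They do not tell look-alikes from the thing itself.
- models.masks_of(label, camera): "pixels" (480x640 bool, what is visible of it) and "rect" ([left, top, right, bottom] as shares, 0 to 1, of the picture: columns of its width, rows of its height, round what is visible of it).
- models.tip_of(label, camera): "xy" ([column, row] as shares, 0 to 1, of the picture: columns of its width, rows of its height: a listed point, or the origin of a listed thing).
The state is a dict: "time_s": time; "joint_positions": joint angles; "dq": joint speeds; "effort": joint torques, N m; "tcp_pos": TCP position; "eef_rot": TCP orientation; "ft_force": force on the tool from outside, world axes, zero at the start; "moment": the same for the moment, N m; "grip_width": finger opening in m.
Only numpy, scipy, OpenCV 4.12 (cv2) and the standard library are available. Lean on these libraries where they do the work, as an engineer would, in place of code of your own. Each camera call takes 0.05 s, during which the arm holds its last target. There are 200 camera calls.

## Working session

There is one attempt and no reset: what is moved stays moved. The work goes in short steps, each a Python script; the robot and the scene stay as the last script left them, time stands still between calls to the robot, and variables do not carry over. Pictures are saved under pics/ and viewed, on a budget of 14 in all, crops included, one or two more only if the job needs it, and the job is handed in when it is done.

```bash
mkdir -p pics; ls; python3 - <<'E'
from bench import env, effector, readout, viewer, models
import cv2,numpy as np
for n in ("top","scene"):
    p,d=viewer.camera(n); cv2.imwrite(f"pics/{n}0.png",p); c=viewer.calibration(n); print(n,c)
    np.savez(f"{n}0.npz",p=p,d=d)
    for l in ("tray1","cover","dock","ledge","carton1","phone","occluder"):
        for r in models.masks_of(l,n):
            if r["conf"]>.2:
                print(l,round(r["conf"],2),(np.array(r["rect"])*[640,480,640,480]).round().astype(int))
print(readout.get_obs()["time_s"])
E
```

```text
pics
top {'intrinsics': array([[588.34104834,   0.        , 319.2232804 ],
       [  0.        , 588.34104834, 236.76427016],
       [  0.        ,   0.        ,   1.        ]]), 'R': array([[-0.01601295, -0.99965399, -0.02086835],
       [-0.99749384,  0.01740995, -0.06857798],
       [ 0.06891757,  0.01971792, -0.99742748]]), 't': array([0.05265728, 0.43888116, 1.31937198])}
tray1 0.94 [513 176 550 233]
tray1 0.79 [192 241 248 293]
cover 0.76 [145 185 173 238]
dock 0.68 [447 301 484 364]
dock 0.66 [105 261 152 319]
dock 0.64 [304 200 335 260]
ledge 0.61 [279  98 382 157]
carton1 0.67 [233 199 270 231]
phone 0.57 [411 175 447 241]
occluder 0.64 [478  92 548 158]
scene {'intrinsics': array([[480.68787313,   0.        , 316.53147024],
       [  0.        , 480.68787313, 241.32336182],
       [  0.        ,   0.        ,   1.        ]]), 'R': array([[-0.10321288,  0.99458176, -0.01241861],
       [ 0.6482262 ,  0.05778956, -0.75925171],
       [-0.75442024, -0.08641462, -0.65067858]]), 't': array([ 0.00462601, -0.27941012,  1.78281068])}
tray1 0.94 [382 188 414 217]
tray1 0.75 [375 217 414 247]
tray1 0.74 [136 228 175 265]
tray1 0.62 [383 268 417 303]
cover 0.8 [436 247 459 279]
dock 0.88 [446 211 481 243]
dock 0.57 [303 225 332 264]
dock 0.55 [217 182 241 209]
ledge 0.68 [249 277 346 327]
ledge 0.38 [374 216 416 248]
carton1 0.86 [383 266 418 302]
carton1 0.76 [353 233 382 266]
phone 0.76 [216 237 247 268]
occluder 0.77 [ 99 277 173 314]
occluder 0.31 [305 230 330 262]
0.8
```

View pics/top0.png

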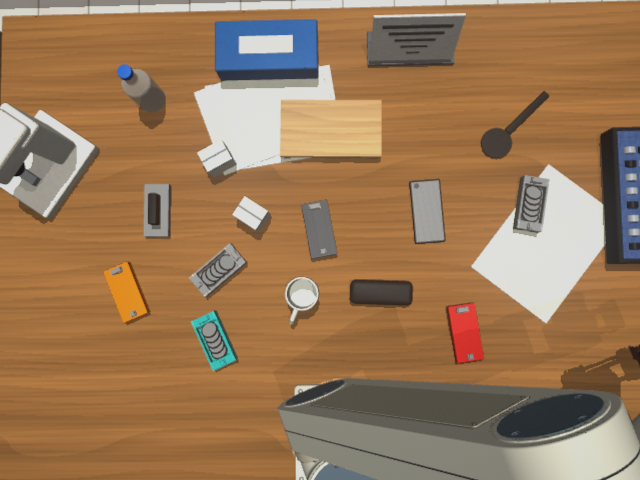

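View pics/scene0.png

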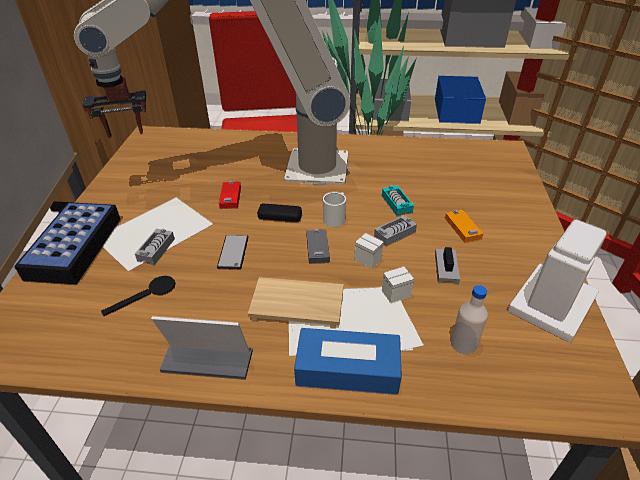

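Top view: grey dock at about (319,230), trays at (218,270) and (531,205), cover at (158,211), cartons at (217,160) and (251,216), ledge at (331,128). The scene view agrees, and shows no third tray or carton. The orange, red and turquoise look-alikes are off the list. Next I'll measure poses from the top depth picture.

```bash
cat > h.py <<'E'
import numpy as np, cv2
from bench import env, effector, readout, viewer, models
C={n:viewer.calibration(n) for n in ("top","scene")}
def cloud(d,n="top"):
    c=C[n]; K=c["intrinsics"]; v,u=np.mgrid[:480,:640]
    P=np.stack([(u-K[0,2])/K[0,0]*d,(v-K[1,2])/K[1,1]*d,d],-1)
    return (P-c["t"])@c["R"]          # R^T (P-t)
def px(X,n="top"):
    c=C[n]; q=(np.atleast_2d(X)@c["R"].T+c["t"])@c["intrinsics"].T
    return q[:,:2]/q[:,2:]
def rect(W,c,r,zlo,zhi):
    """largest blob of points with z in range near pixel c: centre, yaw of long side, sizes, z"""
    m=((W[...,2]>zlo)&(W[...,2]<zhi)).astype(np.uint8)
    yy,xx=np.mgrid[:480,:640]; m[(xx-c[0])**2+(yy-c[1])**2>r*r]=0
    n,l,s,_=cv2.connectedComponentsWithStats(m)
    if n<2: return None
    k=1+np.argmax(s[1:,4]); P=W[l==k]
    (cx,cy),(a,b),t=cv2.minAreaRect((P[:,:2]*1000).astype(np.float32))
    if a<b: a,b,t=b,a,t+90
    return np.array([cx,cy])/1000,np.radians(t),(a,b),np.median(P[:,2]),l==k
def crop(p,xy,yaw,z,half=.08,size=260,n="top"):
    """picture rectified to the plane z, object's x to the right, y up"""
    R=np.array([[np.cos(yaw),-np.sin(yaw)],[np.sin(yaw),np.cos(yaw)]])
    q=np.array([[-1,1],[1,1],[1,-1],[-1,-1]])*half
    src=px(np.c_[q@R.T+xy,np.full(4,z)],n).astype(np.float32)
    dst=np.float32([[0,0],[size,0],[size,size],[0,size]])
    return cv2.warpPerspective(p,cv2.getPerspectiveTransform(src,dst),(size,size),flags=cv2.INTER_CUBIC)
def down(yaw):
    """tool down, closing line y at world angle yaw"""
    y=np.array([np.cos(yaw),np.sin(yaw),0]); z=np.array([0,0,-1.]); return np.c_[np.cross(y,z),y,z]
E
python3 - <<'E'
from h import *
f=np.load("top0.npz"); p,d=f["p"],f["d"]; W=cloud(d)
print("desk z",np.median(W[330:370,60:160,2]))
out=[]
for nm,c,lo,hi in [("dock",(319,230),.015,.05),("trayA",(218,270),.015,.06),("trayB",(531,205),.015,.06),("cover",(158,211),.010,.03),
   ("ledge",(331,128),.02,.045),("cartC",(217,160),.055,.09),("cartD",(251,216),.055,.09)]:
    xy,t,s,z,m=rect(W,c,75 if nm=="ledge" else 45,lo,hi)
    print(nm,xy.round(4),round(np.degrees(t),1),np.round(s),z.round(4),m.sum())
    if nm in("cover",)or nm[0] in"dtc": out.append(crop(p,xy,t,z))
cv2.imwrite("pics/crops0.png",np.vstack([np.hstack(out[:3]),np.hstack(out[3:6])]))
E
```

```text
desk z -0.0016178077861566567
dock [0.4579 0.0455] 9.8 [126.  60.] 0.0232 1463
trayA [0.3697 0.2753] 129.8 [121.  57.] 0.0283 1237
trayB [ 0.5067 -0.4332] 170.4 [122.  60.] 0.029 1388
cover [0.5089 0.4166] 179.0 [118.  59.] 0.0184 959
ledge [0.6875 0.0153] 88.4 [230. 132.] 0.0289 5728
cartC [0.6209 0.2729] 117.5 [62. 53.] 0.0683 669
cartD [0.4924 0.195 ] 55.4 [63. 50.] 0.0685 658
```

View pics/crops0.png

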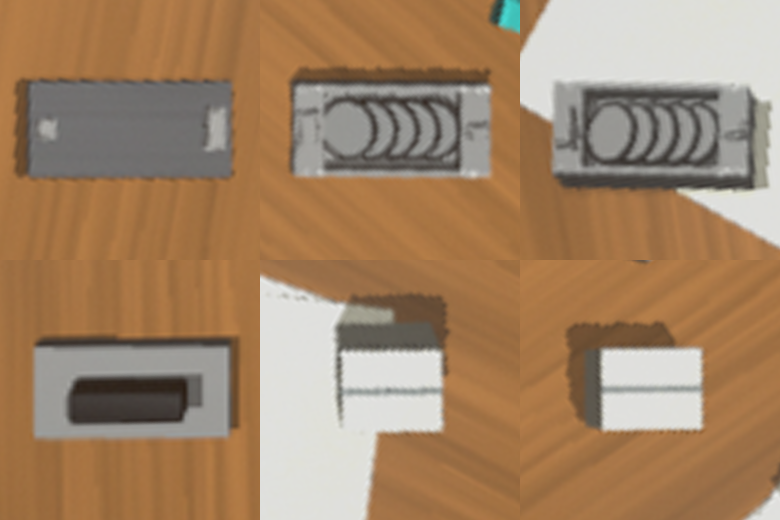

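```bash
python3 - <<'E'
from h import *
f=np.load("top0.npz"); p,d=f["p"],f["d"]; W=cloud(d)
for nm,xy,t,zr in [("dock",(.4579,.0455),9.8,.0232),("A",(.3697,.2753),129.8,.0303),("B",(.5067,-.4332),170.4,.0303)]:
    t=np.radians(t); Q=(W[...,:2]-xy); X=Q@[np.cos(t),np.sin(t)]; Y=Q@[-np.sin(t),np.cos(t)]
    for s in(1,-1):
        m=(abs(s*X-.052)<.009)&(abs(Y)<.027)
        z=W[...,2][m]; y=Y[m][z>zr+.003]
        print(nm,s,m.sum(),len(y),(np.percentile(y,[5,50,95])*1000).round(1) if len(y) else "", np.percentile(z,[10,50,90,99]).round(4))
p=np.load("scene0.npz")["p"]
cv2.imwrite("pics/cov.png",cv2.resize(p[235:290,420:475],None,fx=10,fy=10,interpolation=cv2.INTER_CUBIC))
E
```

```text
dock 1 189 70 [-13.5   2.7  20.7] [0.0198 0.0245 0.0321 0.0355]
dock -1 192 44 [-22.   -0.7  17.6] [0.0198 0.0237 0.028  0.0335]
A 1 183 45 [-17.5   1.4  23.6] [0.0276 0.0308 0.0363 0.0401]
A -1 222 81 [-20.2   3.3  22.3] [0.0108 0.0313 0.039  0.0427]
B 1 236 77 [-21.8  -0.8  21.6] [0.0109 0.0312 0.0368 0.0406]
B -1 219 100 [-21.6  -0.9  23.1] [0.0174 0.0329 0.0399 0.044 ]
```

View pics/cov.png

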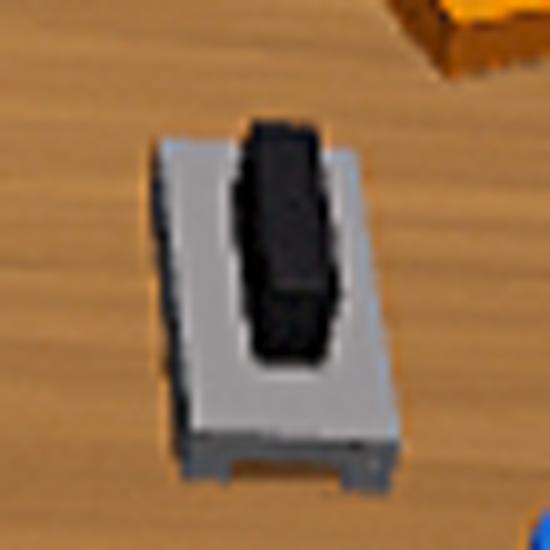

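The cover's near end (rows 430–490 of the crop) shows a notch about 115 of 215 px wide, or 30 mm. That is the wide notch, so the cover's +x points to world +x (yaw about −1°). Both trays have the wide key at the left end of their crops, so their yaws are −50.2° and −9.6°. The dock's yaw is 9.8°.

```bash
cat >> h.py <<'E'
UP=.22
def yaws(a,b):
    """closing-line angles at pick and place, both reachable with one half-turn choice, wrist nearest its middle"""
    best=None
    for k in(-2,-1,0,1,2):
        s=[env.solve_ik(np.r_[xy,UP],down(y+k*np.pi)) for xy,y in(a,b)]
        if all(q is not None for q in s):
            c=max(abs(q[5]) for q in s)
            if best is None or c<best[0]: best=(c,a[1]+k*np.pi,b[1]+k*np.pi)
    return best[1:]
def st(tag=""):
    o=readout.get_obs(); print(tag,"t%.1f"%o["time_s"],"tcp",np.round(o["tcp_pos"],4),"F",np.round(o["ft_force"],1),"w%.4f"%o["grip_width"]); return o
def pick(xy,yaw,z,opening=.088,force=40):
    env.move_ptp(np.r_[xy,UP],down(yaw)); effector.grip(opening)
    env.move_straight(np.r_[xy,z+.04],feed=.25); env.move_straight(np.r_[xy,z],feed=.08)
    effector.grip(0,force); st("gripped")
    env.move_straight(np.r_[xy,UP],feed=.2); return st("lifted")
def lower(xy,z,z0,step=.002,fmax=12,base=None):
    """step down to z; stop early at a vertical force rise; returns the height reached"""
    base=readout.get_obs()["ft_force"][2] if base is None else base; h=z0
    while h>z+1e-6:
        h=max(h-step,z); env.move_straight(np.r_[xy,h],feed=.04)
        if abs(readout.get_obs()["ft_force"][2]-base)>fmax: break
    return h
def place(xy,yaw,z,keyed=True):
    env.move_ptp(np.r_[xy,UP+.03],down(yaw)); st("above")
    env.move_straight(np.r_[xy,z+.03],feed=.2); env.move_straight(np.r_[xy,z+.014],feed=.08)
    env.sleep(.2); b=readout.get_obs()["ft_force"][2]
    c,s=np.cos(yaw),np.sin(yaw)        # closing line = object's y ; object's x = (s,-c)
    tries=[(0,0)]+[(r*i,r*j) for r in(.0018,.0032) for i,j in((1,0),(-1,0),(0,1),(0,-1),(1,1),(-1,-1),(1,-1),(-1,1))] if keyed else [(0,0)]
    for i,j in tries:
        p=np.array(xy)+i*np.array([s,-c])+j*np.array([c,s])
        env.move_straight(np.r_[p,z+.011],feed=.05)
        h=lower(p,z,z+.011,base=b); st(f"try {i*1e3:.1f},{j*1e3:.1f} h-z={1e3*(h-z):.1f}")
        if h-z<.0035: return True,p,h
    return False,p,h
def release(opening=.088):
    effector.grip(opening); p=readout.get_obs()["tcp_pos"]
    env.move_straight(np.r_[p[:2],max(p[2]+.1,UP)],feed=.2); st("clear")
E
cat > a.py <<'E'
from h import *
D=(np.array([.4579,.0455]),np.radians(99.8))
A=(np.array([.3697,.2753]),np.radians(-50.2+90))
ya,yd=yaws(A,D); print(ya,yd); st()
o=pick(A[0],ya,.007)
if o["grip_width"]>.05:
    ok,p,h=place(D[0],yd,.024+.007); print(ok,p)
E
python3 a.py
```

```text
6.97782634947333 8.025023900669927
 t0.8 tcp [ 0.2177 -0.5859  0.2227] F [-0.3  1.1  0.9] w0.0881
gripped t6.2 tcp [0.37   0.2755 0.0072] F [0.3 0.7 3.1] w0.0557
lifted t7.4 tcp [0.369  0.2748 0.219 ] F [-0.3 -0.7 -1.9] w0.0563
above t8.8 tcp [0.4576 0.0458 0.2496] F [-0.1 -0.7 -2.4] w0.0559
try 0.0,0.0 h-z=0.0 t12.2 tcp [0.4581 0.046  0.0312] F [1.  5.9 2.3] w0.0556
True [0.4579 0.0455]
```

```bash
cat > b.py <<'E'
from h import *
release()
D=(np.array([.4579,.0455]),np.radians(99.8))
B=(np.array([.5067,-.4332]),np.radians(-9.6+90))
yb,yd=yaws(B,D); print(yb,yd)
env.move_ptp(np.r_[B[0],UP],down(yb))
p,d=viewer.camera("top"); W=cloud(d)
for nm,c,lo,hi in[("stack",px([.458,.0455,.05])[0],.040,.075),("trayB",px([*B[0],.03])[0],.015,.06)]:
    r=rect(W,c,45,lo,hi); print(nm,r and (r[0],np.degrees(r[1]),r[2],r[3]))
X=W[...,:2]-D[0]; t=np.radians(9.8)
for nm,(lo,hi) in {"mid/lens":(-.035,.035),"rim+":(.040,.0445),"rim-":(-.0445,-.040)}.items():
    x=X@[np.cos(t),np.sin(t)]; y=X@[-np.sin(t),np.cos(t)]; m=(x>lo)&(x<hi)&(abs(y)<.024); print(nm,m.sum(),np.median(W[m][:,2]))
o=pick(B[0],yb,.007)
if o["grip_width"]>.05:
    print(place(D[0],yd,.056+.007))
E
python3 b.py
```

```text
clear t14.0 tcp [0.4571 0.0454 0.2191] F [-0.8  0.4 -0. ] w0.0877
-1.738347934986352 -1.3997540600994522
stack (array([0.45599255, 0.04319313]), np.float64(9.846379280090332), (120.18074035644531, 55.967247009277344), np.float64(0.05282218868312985))
trayB (array([ 0.50620676, -0.4335202 ]), np.float64(169.16561889648438), (120.71524810791016, 58.4355354309082), np.float64(0.028469853128978914))
mid/lens 672 0.0485804603822684
rim+ 50 0.0539696410555099
rim- 42 0.05288369607173832
gripped t18.9 tcp [ 0.5068 -0.4331  0.0073] F [0.2 1.6 2.7] w0.0557
lifted t20.1 tcp [ 0.506  -0.4326  0.2185] F [-0.2  0.6 -1.7] w0.0557
above t21.8 tcp [0.4584 0.0449 0.25  ] F [ 0.  -0.7 -3.1] w0.0560
try 0.0,0.0 h-z=0.0 t25.1 tcp [0.458  0.0455 0.0632] F [-1.6 -0.2  2.7] w0.0561
(True, array([0.4579, 0.0455]), 0.063)
```

```bash
cat > c.py <<'E'
from h import *
release()
D=(np.array([.4579,.0455]),np.radians(99.8))
Cv=(np.array([.5089,.4166]),np.radians(-1+90))
yc,yd=yaws(Cv,D); print(yc,yd)
env.move_ptp(np.r_[Cv[0],UP],down(yc))
p,d=viewer.camera("top"); W=cloud(d)
r=rect(W,px([.458,.0455,.085])[0],45,.072,.11); print("stack",r[0],np.degrees(r[1]),r[2],r[3])
cv2.imwrite("pics/stack.png",crop(p,D[0],np.radians(9.8),.088,size=400))
o=pick(Cv[0],yc,.026,opening=.06)
if o["grip_width"]>.015:
    print(place(D[0],yd,.088+.026))
E
python3 c.py
```

```text
clear t26.7 tcp [0.4572 0.0455 0.2192] F [ 0.   0.6 -0.9] w0.0878
7.83652834145454 8.025023900669927
stack [0.45813815 0.04318867] 9.424355506896973 (120.0345687866211, 55.91691970825195) 0.0850308842321166
gripped t31.8 tcp [0.5091 0.4169 0.0262] F [0.3 1.3 1.5] w0.0197
lifted t32.9 tcp [0.5082 0.416  0.2186] F [-0.   0.4 -2.3] w0.0196
above t34.3 tcp [0.4584 0.046  0.25  ] F [ 0.   0.1 -2.4] w0.0196
try 0.0,0.0 h-z=0.0 t37.3 tcp [0.458  0.0455 0.1142] F [-1.3  0.9  1.2] w0.0198
(True, array([0.4579, 0.0455]), 0.11399999999999999)
```

View pics/stack.png

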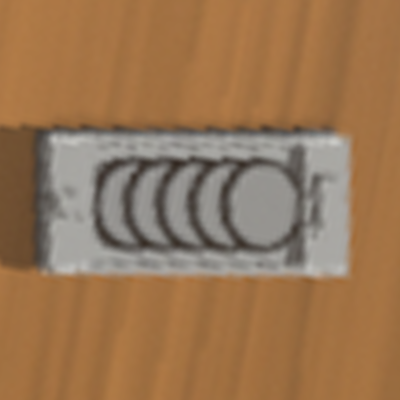

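The stack crop shows tray 2 squarely on tray 1, wide key at the right (about 312,205) as on the dock, rim at the right height. Next I release the cover, step aside and measure the cartons again.

```bash
cat > d.py <<'E'
from h import *
release(.06)
env.move_ptp(np.r_[.45,-.4,.25],down(np.pi/2))
p,d=viewer.camera("top"); W=cloud(d); cv2.imwrite("pics/top2.png",p)
r=rect(W,px([.458,.0455,.105])[0],45,.098,.125); print("cover",r[0],np.degrees(r[1]),r[2],r[3])
for m in models.masks_of("carton1","top"):
    if m["conf"]<.3: continue
    v,u=np.argwhere(m["pixels"]).mean(0)
    r=rect(W,(u,v),40,.055,.09); print("carton",m["conf"],u,v,r and (r[0],np.degrees(r[1]),r[2],r[3]))
for c in((217,160),(251,216)):
    r=rect(W,c,45,.055,.09); print("old spot",c,r and (r[0],np.degrees(r[1]),r[2],r[3]))
r=rect(W,(331,128),75,.02,.045); print("ledge",r[0],np.degrees(r[1]),r[2],r[3]); st()
E
python3 d.py
```

```text
clear t38.7 tcp [0.4574 0.0455 0.2194] F [-0.   0.1 -0.3] w0.0601
cover [0.45727435 0.04296277] 9.588154792785645 (120.1078109741211, 56.098487854003906) 0.10694355216131841
carton 0.96 251.48595505617976 213.01404494382024 (array([0.49270142, 0.19551138]), np.float64(55.41496658325195), (63.56027603149414, 49.947566986083984), np.float64(0.06858772151152098))
carton 0.94 216.59453302961276 158.14123006833714 (array([0.62093597, 0.27316492]), np.float64(118.24754714965819), (62.76573181152344, 51.80572509765625), np.float64(0.06852647818250415))
old spot (217, 160) (array([0.62093597, 0.27316492]), np.float64(118.24754714965819), (62.76573181152344, 51.80572509765625), np.float64(0.06852647818250415))
old spot (251, 216) (array([0.49270142, 0.19551138]), np.float64(55.41496658325195), (63.56027603149414, 49.947566986083984), np.float64(0.06858772151152098))
ledge [0.68732483 0.01534834] 88.4808120727539 (229.87147521972656, 130.86270141601562) 0.028870168374471122
 t40.5 tcp [ 0.4505 -0.3989  0.2499] F [-0.7 -0.4 -0.7] w0.0599
```

View pics/top2.png

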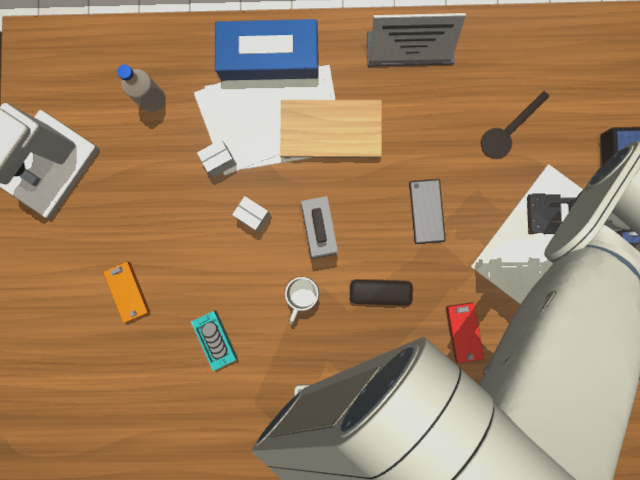

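The picture shows the cover squarely on the stack at (319,228), top measured at its home height. The cartons have not moved, at (251,213) and (217,158). Now D then C go to the ledge, with C measured again in between.

```bash
cat > e.py <<'E'
from h import *
L=np.array([.6873,.0153]); ty=np.radians(88.45); u=np.array([np.cos(ty),np.sin(ty)])
def carton(xy,tlong,off):
    a=(np.array(xy),tlong-np.pi/2); b0=ty-np.pi/2
    best=None
    for h in(0,np.pi):
        try: ya,yb=yaws(a,(L+off*u,b0+h))
        except TypeError: continue
        q=[abs(env.solve_ik(np.r_[x,UP],down(y))[5]) for x,y in((a[0],ya),(L+off*u,yb))]
        if best is None or max(q)<best[0]: best=(max(q),ya,yb)
    _,ya,yb=best
    o=pick(a[0],ya,.032,force=30)
    if o["grip_width"]<.04: return False
    print(place(L+off*u,yb,.030+.032,keyed=False)); 
    if readout.get_obs()["grip_width"]<.04: return False
    release(); return True
def find(W,c,r=60):
    r=rect(W,c,r,.055,.09); print("found",r[0],np.degrees(r[1]),r[2],r[3]); return r
if __name__=="__main__":
    if carton((.4927,.1955),np.radians(55.4),-.035):
        env.move_ptp(np.r_[.45,-.4,.25],down(np.pi/2))
        p,d=viewer.camera("top"); W=cloud(d)
        r=rect(W,px([*(L-.035*u),.1])[0],45,.08,.13); print("placed",r[0],np.degrees(r[1]),r[2],r[3])
        r=find(W,(217,158))
        if 45<r[2][1]<56 and r[2][0]<68: print(carton(r[0],r[1],.035))
    env.move_ptp(np.r_[.45,-.4,.25],down(np.pi/2))
    p,d=viewer.camera("top"); W=cloud(d); cv2.imwrite("pics/top3.png",p)
    for o in(-.035,.035):
        r=rect(W,px([*(L+o*u),.1])[0],20,.08,.13); print("placed",r and (r[0],np.degrees(r[1]),r[2],r[3]))
    r=rect(W,px([.458,.0455,.105])[0],45,.098,.125); print("cover",r[0],np.degrees(r[1]),r[2],r[3]); st()
    p,d=viewer.camera("scene"); cv2.imwrite("pics/scene3.png",p)
E
python3 e.py
```

```text
gripped t45.9 tcp [0.4927 0.1955 0.0322] F [-1.6  0.1  2.8] w0.0499
lifted t47.0 tcp [0.4919 0.1952 0.2189] F [ 1.  -0.3 -1.7] w0.0497
above t48.1 tcp [ 0.6855 -0.019   0.2489] F [-0.4  0.5 -1.4] w0.0498
try 0.0,0.0 h-z=0.0 t51.4 tcp [ 0.6866 -0.0197  0.0622] F [ 1.8 -0.2 -0.4] w0.0500
(True, array([ 0.68635327, -0.01968719]), 0.062)
clear t53.1 tcp [ 0.6855 -0.0196  0.2188] F [-0.   0.3  0.3] w0.0875
placed [ 0.69380768 -0.0707782 ] 84.23860931396484 (61.936912536621094, 52.392967224121094) 0.09881945663254214
found [0.62101141 0.27330914] 118.1548728942871 (62.6784553527832, 51.63169860839844) 0.06820223607569129
gripped t59.8 tcp [0.6212 0.2734 0.0322] F [0.5 0.1 1.6] w0.0496
lifted t60.9 tcp [0.6201 0.2729 0.2185] F [ 0.1  0.3 -1.8] w0.0498
above t61.9 tcp [0.6877 0.0513 0.2492] F [-0.1  0.8 -1.7] w0.0496
try 0.0,0.0 h-z=0.0 t65.1 tcp [0.6886 0.0503 0.0622] F [ 0.3  0.5 -0.6] w0.0499
(True, array([0.68824673, 0.05028719]), 0.062)
clear t66.8 tcp [0.6874 0.0502 0.2188] F [-0.  -0.1 -0.3] w0.0877
True
placed (array([ 0.69534015, -0.05074929]), np.float64(178.1313705444336), (49.9044075012207, 21.789995193481445), np.float64(0.09885795492777785))
placed (array([0.68796484, 0.05001733]), np.float64(87.83750152587892), (61.87034225463867, 52.58343505859375), np.float64(0.09868011660636097))
cover [0.45735956 0.04302855] 9.691315650939941 (120.56892395019531, 55.9145622253418) 0.10703512752420555
 t68.9 tcp [ 0.4504 -0.3996  0.2498] F [ 0.4 -0.  -0.5] w0.0878
```

View pics/top3.png

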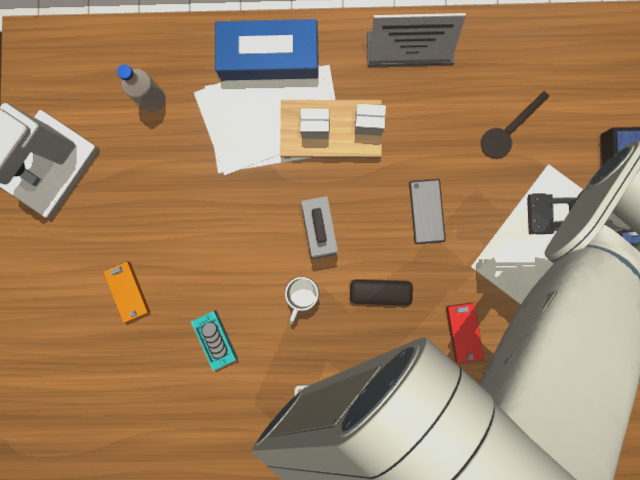

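View pics/scene3.png

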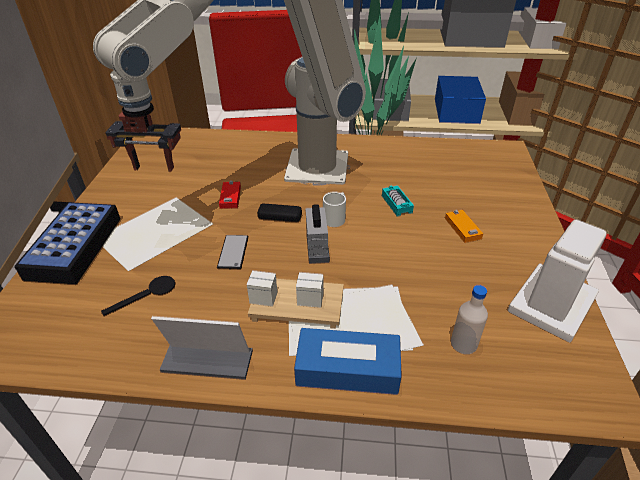

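Both pictures show both cartons upright on the shelf. The first was knocked after release: it now sits at (370,118), 51 mm along, at 84°. I'll put it back beside the other.

```bash
python3 - <<'E'
from e import *
p,d=viewer.camera("top"); W=cloud(d)
r=rect(W,px([.694,-.071,.1])[0],22,.085,.13); print(r[0],np.degrees(r[1]),r[2])
xy=r[0]; yb=ty-np.pi/2; ya=r[1]-np.pi/2
ya=yb+(ya-yb+np.pi/2)%np.pi-np.pi/2
ya,yb=yaws((xy,ya),(L-.035*u,yb))
o=pick(xy,ya,.062,force=30)
if o["grip_width"]>.04:
    print(place(L-.035*u,yb,.062,keyed=False)); release()
env.move_ptp(np.r_[.45,-.4,.25],down(np.pi/2)); env.sleep(1)
p,d=viewer.camera("top"); W=cloud(d); cv2.imwrite("pics/top4.png",p)
for o in(-.035,.035):
    m=(abs((W[...,:2]-L)@u-o)<.034)&(abs((W[...,:2]-L)@[u[1],-u[0]])<.05)&(W[...,2]>.085)
    t=cv2.minAreaRect((W[m][:,:2]*1000).astype(np.float32)); print("carton",t,np.median(W[m][:,2]))
r=rect(W,px([.458,.0455,.105])[0],45,.098,.125); print("cover",r[0],np.degrees(r[1]),r[2],r[3]); st()
E
```

```text
[ 0.69411243 -0.07104054] 86.41110229492188 (62.150508880615234, 51.841217041015625)
gripped t73.1 tcp [ 0.6942 -0.071   0.0622] F [-0.4 -0.3 -0.1] w0.0504
lifted t74.1 tcp [ 0.6932 -0.0709  0.2185] F [ 0.  -0.1 -1.5] w0.0498
above t74.4 tcp [ 0.686  -0.0186  0.2492] F [-0.3  0.1 -0.8] w0.0499
try 0.0,0.0 h-z=0.0 t77.7 tcp [ 0.6866 -0.0197  0.0622] F [0.8 0.4 0. ] w0.0498
(True, array([ 0.68635327, -0.01968719]), 0.062)
clear t79.3 tcp [ 0.6855 -0.0197  0.2188] F [-0.4 -0.2  0.4] w0.0878
carton ((685.922119140625, -19.869060516357422), (61.76203918457031, 52.03682327270508), 86.41508483886719) 0.09872492928454225
carton ((687.77197265625, 50.20216369628906), (61.15067672729492, 53.10614013671875), 86.5304183959961) 0.09857411067478984
cover [0.4572168  0.04300907] 9.760532379150392 (120.1885986328125, 55.90446090698242) 0.10714280211700077
 t82.4 tcp [ 0.45 -0.4   0.25] F [-0.5 -0.2 -0.3] w0.0879
```

View pics/top4.png

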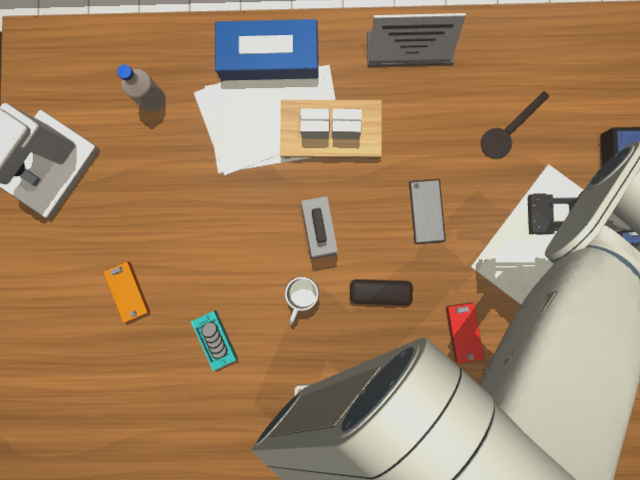

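The cartons now stand side by side at (315,122) and (347,122), 70 mm apart and square to the shelf. The stack is intact at (319,228). I'm handing in.

```bash
python3 -c "
from bench import env; env.close_job()"
```

```text
the job is handed in; nothing more can be done
```

The desk is packed and the job is handed in, at about 82 s on the robot's clock. No verdict was reported.

- **Stack:** I found only two trays. Both are on the grey base with the cover on top, wide keys in wide notches, and each went home on the first try. The last check put the cover plate's top at 107 mm as measured. The camera reads the desk 1.6 mm low, so that fits the 108 mm expected when fully seated. The stack is within about 3 mm of the base centre and turned within 0.1°.
- **Cartons:** I found only two cartons. Both are upright on the shelf, 70 mm between centres (about 8 mm gap), within 2 mm of the centre line and within about 2° of square.
- **Knocked carton:** The first carton was pushed about 51 mm along the shelf after I released it. I saw this in the follow-up picture and put it back.
- **Everything else:** The phone, the eye occluder and the orange, red and turquoise look-alikes appear unmoved in the last picture, which I judged by eye. None of my final checks failed or disagreed.

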